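Close the floor drain for the night and weigh it down

ROBOT

A 7-joint arm with a two-finger parallel gripper is mounted at the origin on the work surface. World frame = base frame: x ahead of the robot, y to its left, z up, the work surface at z = 0. Lengths are in m, angles in rad, forces in N, time in s.
With the tool pointing down it reaches from about 0.35 to 0.9 m from the base axis. Payload 8.1 kg.
Tool frame: the origin (TCP) lies on the centre line of the jaws, within the pads' length; the fingertips stand 14 mm ahead of it and the grasp point (between the pads) lies 5 mm behind it; z points along the fingers, y is the direction in which the jaws open and shut (so a half turn about z gives the same grasp; the last joint's range is limited). The gripper opens to 92 mm and grips with 3 to 60 N. Pads are 19 mm wide; open, the fingers measure 130 mm over their backs; the gripper's body (75 mm by 190 mm) begins 47 mm behind the grasp point.
Start: joints at [1.001, 0.434, 0.025, 1.573, -0.012, 1.134, -0.075], TCP at [0.281, -0.558, 0.241] pointing down, gripper open.
Joint ranges: [-2.62, 2.62], [-0.44, 2.09], [-1.27, 1.32], [0.08, 2.57], [-1.32, 4.46], [0.12, 2], [-2.74, 2.74]. Speed limits (rad/s): [2.22, 2.22, 3.01, 3.01, 3.14, 3.14, 3.14].

INTERFACE

Orientations are given as a rotation vector (axis times angle).
In Python, from cell import observe, eyes, arm gives the robot as it stands.
- The arm moves only by the tool step_arm, never from a script. Its argument "series" is a list that holds one entry, the list of rows, each a list of 5 numbers: the finger opening in m, from 0 to 0.0918, then the shift along the world's x, y, z in m, then the turn about the world's z in degrees. In form: [[[hand, dx, dy, dz, spin], ...]]. A call has 1 to 20 rows; each row is the pose to reach, as a shift and turn from the pose measured when the call began; what a row does not reach only later rows make up. A row lasts 1/12 s, in which the tool goes at most 41.7 mm and 7.16 degrees, less where a joint would pass 70% of its speed; a pose out of reach is approached as far as the arm can. A call with a gripper value outside its range is refused whole. The fingers move at their own pace and stop on an object; "squeeze" is the grip in N (left out, the last holds). Time passes only in rows, so rows that repeat a pose let the fingers close. It gives the time, the measured TCP pose, the force and the opening at its end, in the units of the state.
- observe(): the state, without advancing time (a new reading comes with each control period).
- eyes.get_image(name): name is "scene" or "top" or "wrist"; returns (picture, depth): 384x512x3 uint8, red, green, blue; 384x512 float32, m along the optical axis (not along the pixel's ray), 0 where there is no reading.
- eyes.camera_params(name): a dict with "intrinsics" (3x3 intrinsics, pixels), "position" and "attitude" of the camera in the world. Camera axes: x right, y down, z forward; pixel columns grow to the right and rows downward; lengths in m; the calibration is good to about 2 mm. A picture is of the moment at which its call begins: read the wrist's pose just before it. camera_params takes no time and is no camera call; for the wrist camera it gives the pose at the moment of the call.
- arm.sign_off(): hands the job in, once; it reports no verdict.
The state is a dict: "clock": time; "joints": joint angles; "dq": joint speeds; "joint_efforts": joint torques, N m; "position": TCP position; "ee_rot": TCP orientation; "force": force on the tool from outside, world axes, zero at the start; "ft_torque": the same for the moment, N m; "width": opening from 0.0 (shut) to 1.0 (fully open).
Only numpy, scipy, OpenCV 4.12 (cv2) and the standard library are available. Lean on these libraries where they do the work, as an engineer would, in place of code of your own. Each camera call takes 0.05 s, during which the arm holds its last target.

TASK

Close the open floor drain for the night so that no scorpions come up: drag the thin round cover plate across the floor until it drops flat into the drain's round seat. Only then stand the steel lota upright on the middle of the cover to weigh it down, setting it down gently rather than dropping it. Leave the purple mug, the soap dish and the red stool where they are.

Things in the scene. Friction and masses are not known exactly. Their poses are not given: they have to be found in the camera images.
- drain_centre (a point): Centre of the round drain seat, on its floor. The seat is a circular recess 130 mm across and 5 mm deep with a flat closed floor (painted like a dark grate) in the top of the fixed, level marble-chip slab (500 x 1100 mm). The slab's top is 22 mm above the work surface, 5 mm above this point. Axes as the slab's: x away from the robot, turned a little about z, z up.
- cover: Steel disc 120 mm across, 4 mm thick, 0.3 kg, smooth top with a blue ring. Origin: centre of its underside, z up. Starts flat on the slab left or right of the drain. Too wide and flat to grip; slides (friction about 0.22) under fingertips pressed on its top with 8 to 15 N. Has 5 mm play all round in the seat; seated, its top is 1 mm below the slab's top. Tips a little going over the seat's rim.
- lota_centre (a point): Centre, half-way up, of the empty stainless lota (round pot), 120 mm high, 0.3 kg, upright on the slab across the drain from the cover. Foot 60 mm across, 60 mm below this point; belly 96 mm across, widest 20 mm below; straight neck 58 mm across from 20 to 54 mm above; lip 62 mm across at the open top, 60 mm above. z is its upright axis. Grip from above across the neck, about 40 mm above.
- mug: Purple plastic mug, 84 mm across and 90 mm high, with a handle on its own +y side, standing on the slab beyond the drain. Origin at the centre of its underside. To be left alone.
- soap_dish: Round steel soap dish, 108 mm across and 22 mm high, with a green bar of soap in it (27 mm high in all), on the slab beyond the drain. Origin at the centre of its underside. To be left alone.
- patla: Red plastic patla (low stool) lying upturned, 280 x 190 mm (x, y) and 74 mm high with its two feet up, on the slab at the robot's left. Origin at the centre of its underside. To be left alone.
There are look-alikes about, which are no part of the job. What is meant by the cover is not yellow, and is the smaller of those in its own colour.

How it is judged:
On the way:
1. the cover lies flat in the drain seat, with the lota not yet on it (horizontal distance between cover and drain_centre below 0.009 m and angle between cover's own z axis and vertical below 0.025 rad and z of cover in the frame of drain_centre below 0.0022 m and horizontal distance between lota_centre and drain_centre above 0.09 m and contact force between cover and lota below 0.05 N), for 0.2 s.
At the end, for the whole second after the job is handed in: The cover lies flat in the drain seat (centre within 9 mm of the seat's, underside within 2.2 mm of the seat's floor, tilt under 0.025 rad), and the lota stands on it, released and at rest, upright within 0.06 rad, its axis within 22 mm of the cover's centre (horizontal distance between cover and drain_centre below 0.009 m and angle between cover's own z axis and vertical below 0.025 rad and z of cover in the frame of drain_centre below 0.0022 m and horizontal distance between lota_centre and cover below 0.022 m and angle between lota_centre's own z axis and vertical below 0.06 rad and z of lota_centre in the frame of cover between 0.06 and 0.067 m and contact force between the fingers and lota below 0.05 N and linear speed of lota below 0.02 m/s); the robot touches nothing.
It fails at once if the lota is dropped or thrown (falls faster than 0.6 m/s with no finger on it) (linear speed of lota above 0.6 m/s and contact force between the fingers and lota below 0.01 N).
It fails at once if the mug, the soap dish or the stool is moved more than 20 mm (distance of any of mug, soap_dish, patla from where it was at the start of the episode above 0.02 m).
It also fails if it takes over 70 s, if anything falls off the work surface, if the arm or the gripper's body presses on something with over 40 N, if the wrist force passes 120 N, or if a joint passes its speed limit or range.

## Working session

There is one attempt and no reset: what is moved stays moved. The work goes in short steps, Python scripts to look and compute and a tool call to move; the robot and the scene stay as the last step left them, time stands still between calls to the robot, and variables do not carry over. Pictures are saved under pics/ and viewed, and the job is handed in when it is done.

Besides the shell and the picture viewer there is one more tool, called after "Emit:" as name(argument=value, ...), one argument or row to a line, values as JSON. step_arm: Moves the arm, as the interface text tells. Its arguments: {"type":"object","properties":{"series":{"type":"array"},"squeeze":{"type":"number"}},"required":["series"]}

```bash
mkdir -p pics; ls; cat > h.py <<'E'
import numpy as np, cv2
from cell import observe, eyes, arm
def R(a):
    a=np.array(a,float)
    return a if a.shape==(3,3) else None
def snap(n,f):
    p=eyes.camera_params(n); im,d=eyes.get_image(n)
    cv2.imwrite(f'pics/{f}.png',im[:,:,::-1]); np.savez(f'pics/{f}.npz',im=im,d=d,K=p['intrinsics'],t=p['position'],a=p['attitude'])
    return im,d,p
E
python3 - <<'E'
from h import *
print(observe())
for n in ['scene','top']:
    im,d,p=snap(n,n+'0'); print(n,p)
E
```

```text
pics
{'clock': 0.0, 'joints': array([ 1.00142649,  0.43524725,  0.02499743,  1.57407594, -0.01160041,
        1.13402172, -0.07512968]), 'dq': array([-0.00139025,  0.00027244, -0.00052041,  0.00114497,  0.00177454,
       -0.00036111, -0.00038875]), 'joint_efforts': array([-1.44624348e-03, -6.67838645e+01,  9.84124951e-01, -3.14461184e+01,
       -6.06151507e-02,  4.27514885e-02,  1.15617440e-04]), 'position': array([ 0.28097119, -0.55773705,  0.23993836]), 'ee_rot': array([-3.05498644e+00, -7.26025031e-01,  8.18877410e-04]), 'force': array([-0.33526612, -0.21270038,  0.64755079]), 'ft_torque': array([-0.00629773, -0.01448335, -0.00458242]), 'width': 0.9998306147758326}
scene {'intrinsics': array([[461.16754987,   0.        , 261.67224439],
       [  0.        , 461.16754987, 195.95593651],
       [  0.        ,   0.        ,   1.        ]]), 'position': array([ 1.07831069, -0.4831635 ,  1.35083929]), 'attitude': array([-2.39781951, -0.97916801,  0.28165192])}
top {'intrinsics': array([[385.97525696,   0.        , 253.16443204],
       [  0.        , 385.97525696, 191.9438223 ],
       [  0.        ,   0.        ,   1.        ]]), 'position': array([0.38083209, 0.09556368, 1.09999191]), 'attitude': array([-2.1812258 ,  2.13403511, -0.0869024 ])}
```

View pics/scene0.png

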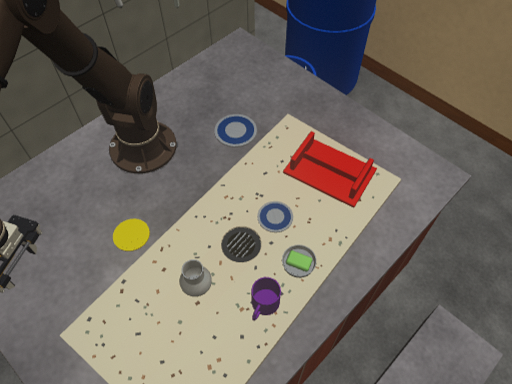

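View pics/top0.png

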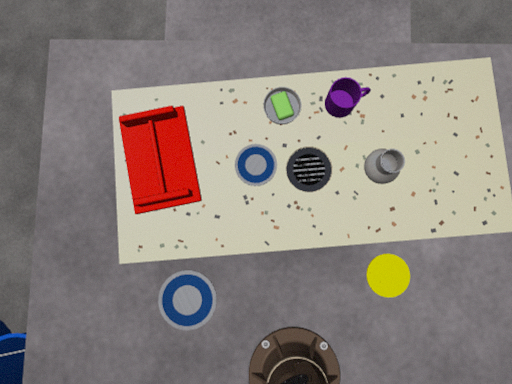

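The top view has three disc candidates. There is a blue-ringed disc on the slab at (256,165), a larger blue-ringed one off the slab at (187,300), and a yellow one at (389,275). The cover is the smaller blue one at (256,165), next to the drain at (309,169). The lota is at (384,165), across the drain from it. I'll measure all of these and confirm the cover in an enlarged crop.

```bash
cat >> h.py <<'E'
from scipy.spatial.transform import Rotation as Ro
def ray(p,u,v,z):
    K=np.array(p['intrinsics']);M=Ro.from_rotvec(p['attitude']).as_matrix();t=np.array(p['position'])
    r=M@np.array([(u-K[0,2])/K[0,0],(v-K[1,2])/K[1,1],1.]); return t+r*(z-t[2])/r[2]
def cloud(p,d):
    K=np.array(p['intrinsics']);v,u=np.indices(d.shape)
    c=np.stack([(u-K[0,2])/K[0,0]*d,(v-K[1,2])/K[1,1]*d,d],-1)
    W=c@Ro.from_rotvec(p['attitude']).as_matrix().T+p['position']; W[d<=0]=np.nan; return W
def rect(n,im,p,z,x0,x1,y0,y1,res=0.001):
    """metric top-down view of plane z: rows +x up, cols +y left"""
    s=np.array([[x1,y1],[x1,y0],[x0,y0],[x0,y1]],float)
    K=np.array(p['intrinsics']);M=Ro.from_rotvec(p['attitude']).as_matrix();t=np.array(p['position'])
    pts=np.c_[s,[z]*4]; c=(pts-t)@M; px=(c/c[:,2:])@K.T
    w=int((y1-y0)/res);h=int((x1-x0)/res)
    H=cv2.getPerspectiveTransform(px[:,:2].astype(np.float32),np.float32([[0,0],[w,0],[w,h],[0,h]]))
    return cv2.warpPerspective(im,H,(w,h),flags=cv2.INTER_CUBIC)
E
python3 - <<'E'
from h import *
for n in ['top','scene']:
    im,d,p=snap(n,n+'1'); W=cloud(p,d)
    for nm,z in (('slab',.022),):
        g=rect(n,im,p,z,.3,.75,-.25,.35,.001)
        cv2.imwrite(f'pics/rect_{n}.png',g[:,:,::-1])
    hsv=cv2.cvtColor(im,cv2.COLOR_RGB2HSV)
    blue=cv2.inRange(hsv,(100,120,60),(125,255,255))
    cs,_=cv2.findContours(blue,cv2.RETR_EXTERNAL,cv2.CHAIN_APPROX_NONE)
    for c in cs:
        if len(c)<60: continue
        P=np.array([ray(p,*q[0],.026)[:2] for q in c]).astype(np.float32)
        if abs(P).max()>1.2: continue
        print(n,'blue',cv2.fitEllipse(P))
    dark=((im.max(2)<75)*255).astype(np.uint8)
    dark=cv2.morphologyEx(dark,cv2.MORPH_CLOSE,np.ones((9,9)))
    cs,_=cv2.findContours(dark,cv2.RETR_EXTERNAL,cv2.CHAIN_APPROX_NONE)
    for c in cs:
        if len(c)<60: continue
        P=np.array([ray(p,*q[0],.020)[:2] for q in c]).astype(np.float32)
        m=P.mean(0)
        if .3<m[0]<.8 and abs(m[1])<.3: print(n,'dark',cv2.fitEllipse(P))
    # heights
    m=(W[...,2]>.035)&(W[...,2]<.2)&(W[...,0]>.3)&(W[...,0]<.85)&(abs(W[...,1])<.5)
    k,lab,st,ce=cv2.connectedComponentsWithStats(m.astype(np.uint8))
    for i in range(1,k):
        if st[i,4]<60: continue
        q=W[lab==i]; print(n,ce[i].round(),q.min(0).round(3),q.max(0).round(3))
        t=q[q[:,2]>q[:,2].max()-.006]
        if len(t)>5: print('   top',cv2.minEnclosingCircle(t[:,:2].astype(np.float32)),t[:,2].max())
    s=W[(W[...,0]>.35)&(W[...,0]<.8)&(abs(W[...,1])<.3)][:,2]; print('slab z',np.nanmedian(s))
E
```

```text
top blue ((0.0008378690108656883, 0.7661200761795044), (0.06636527180671692, 0.08474177122116089), 68.49217224121094)
top blue ((0.06720178574323654, 0.7699342966079712), (0.051835209131240845, 0.08084654808044434), 13.756147384643555)
top blue ((0.19241352379322052, 0.2954675257205963), (0.13293705880641937, 0.13385266065597534), 76.64039611816406)
top blue ((0.5700141787528992, 0.11680611968040466), (0.09866781532764435, 0.09896152466535568), 95.63421630859375)
top dark ((0.5605549216270447, -0.03327144309878349), (0.12082107365131378, 0.1219165101647377), 43.205413818359375)
top dark ((0.7731022834777832, -0.13435077667236328), (0.08192211389541626, 0.1260196566581726), 46.386722564697266)
top [345.  95.] [ 0.711 -0.191  0.035] [ 0.794 -0.076  0.116]
   top ((0.7534125447273254, -0.1183430626988411), 0.04227512702345848) 0.11569569562177406
top [283. 101.] [ 0.686 -0.008  0.035] [0.793 0.096 0.047]
   top ((0.7395451068878174, 0.045337218791246414), 0.05407527834177017) 0.04721666318377937
top [282. 105.] [0.698 0.014 0.035] [0.778 0.077 0.053]
   top ((0.7373974323272705, 0.04692
[... 946 characters left out ...]
12350332736969), 0.13837136328220367) 0.10308321704496692
scene [299. 257.] [ 0.683 -0.01   0.035] [0.79  0.099 0.052]
   top ((0.737217366695404, 0.04313075914978981), 0.05320815369486809) 0.0515278670694439
scene [299. 260.] [0.698 0.01  0.035] [0.777 0.076 0.055]
   top ((0.7374105453491211, 0.044030532240867615), 0.03817479684948921) 0.055149315609906324
scene [194. 278.] [ 0.519 -0.276  0.035] [ 0.613 -0.181  0.146]
   top ((0.5646117925643921, -0.22813865542411804), 0.03115749917924404) 0.14586056035156858
scene [265. 296.] [ 0.709 -0.194  0.035] [ 0.793 -0.078  0.119]
   top ((0.7519304156303406, -0.12050879001617432), 0.04176640138030052) 0.1186281166163965
slab z 0.02304392597270044
```

```bash
python3 -c "
import cv2
a=cv2.imread('pics/top1.png')[130:340,140:440]
cv2.imwrite('pics/crop1.png',cv2.resize(a,None,fx=2.5,fy=2.5,interpolation=3))"
```

```text
(no output)
```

View pics/crop1.png

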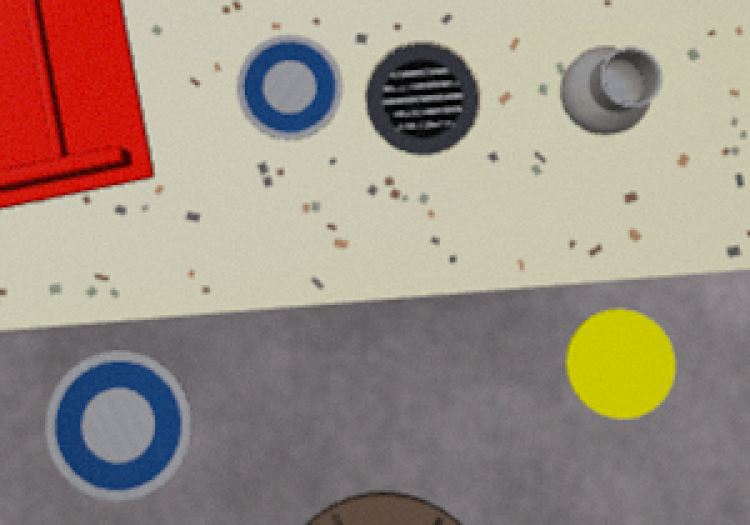

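View pics/rect_top.png

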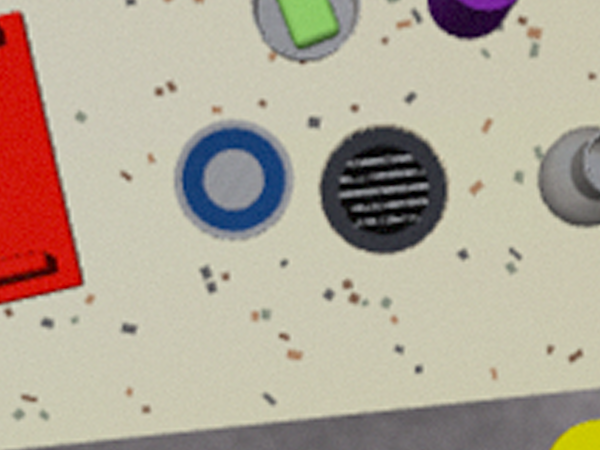

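The crop confirms it: the cover is the on-slab blue disc, with a ring about 99 mm across against about 133 mm for the off-slab one. The cover is at about (0.5695, 0.116), the drain at (0.5605, -0.0345) and the lota at (0.566, -0.228). I'll move above the cover with the fingers shut.

Emit:
step_arm(
  series=[
    [[0,0.036,0.084,0,0],[0,0.052,0.121,0,0],[0,0.068,0.158,0,0],[0,0.084,0.195,0,0],[0,0.1,0.232,0,0],[0,0.116,0.27,0,0],[0,0.132,0.308,0,0],[0,0.148,0.346,0,0],[0,0.164,0.384,0,0],[0,0.18,0.42,-0.02,0],[0,0.196,0.458,-0.04,0],[0,0.212,0.495,-0.06,0],[0,0.228,0.532,-0.08,0],[0,0.244,0.57,-0.1,0],[0,0.26,0.608,-0.12,0],[0,0.276,0.645,-0.14,0],[0,0.289,0.674,-0.15,0],[0,0.289,0.674,-0.15,0],[0,0.289,0.674,-0.15,0],[0,0.289,0.674,-0.15,0]],
  ],
)

```text
clock: 1.87
position: [0.5698, 0.1211, 0.0884]
ee_rot: [-3.051, -0.735, 0.003]
force: [-0.6, 0.2, 0.3]
width: 0.004
```

Emit:
step_arm(
  series=[
    [[0,0,-0.004,-0.02,0],[0,0,-0.004,-0.035,0],[0,0,-0.004,-0.042,0],[0,0,-0.004,-0.044,0],[0,0,-0.004,-0.046,0],[0,0,-0.004,-0.047,0],[0,0,-0.004,-0.048,0]],
  ],
)

```text
clock: 2.45
position: [0.5704, 0.1169, 0.0413]
ee_rot: [-3.051, -0.734, 0.001]
force: [0.5, -0.7, 0.2]
width: 0.004
```

Emit:
step_arm(
  series=[
    [[0,0,0,-0.001,0],[0,0,0,-0.002,0],[0,0,0,-0.003,0],[0,0,0,-0.003,0]],
  ],
)

```text
clock: 2.78
position: [0.5717, 0.1172, 0.0403]
ee_rot: [-3.051, -0.734, -0.004]
force: [-4.0, 0.2, 16.1]
width: 0.005
```

Emit:
step_arm(
  series=[
    [[0,0,-0.003,-0.0015,0],[0,0,-0.006,-0.0015,0],[0,-0.001,-0.009,-0.0015,0],[0,-0.001,-0.012,-0.0015,0],[0,-0.001,-0.015,-0.0015,0],[0,-0.001,-0.018,-0.0015,0],[0,-0.001,-0.021,-0.0015,0],[0,-0.001,-0.024,-0.0015,0]],
  ],
)

```text
clock: 3.45
position: [0.5722, 0.0943, 0.0404]
ee_rot: [-3.05, -0.735, -0.01]
force: [-0.2, 2.0, 7.9]
width: 0.006
```

```bash
cat > m.py <<'E'
from h import *
import sys
tag=sys.argv[1]; o=observe(); print(o['position'].round(4),o['force'].round(1))
for n in ['top','scene']:
    im,d,p=snap(n,n+tag)
    g=rect(n,im,p,.022,.45,.70,-.30,.25,.001)
    cv2.imwrite(f'pics/r_{n}{tag}.png',g[:,:,::-1])
    hsv=cv2.cvtColor(im,cv2.COLOR_RGB2HSV)
    blue=cv2.inRange(hsv,(100,120,60),(125,255,255))
    cs,_=cv2.findContours(blue,cv2.RETR_EXTERNAL,cv2.CHAIN_APPROX_NONE)
    for c in cs:
        if len(c)<30: continue
        P=np.array([ray(p,*q[0],.026)[:2] for q in c]).astype(np.float32)
        m=P.mean(0)
        if .4<m[0]<.8 and abs(m[1])<.3: print(n,'blue',len(c),cv2.fitEllipse(P))
E
python3 m.py a; python3 -c "
import cv2,numpy as np
cv2.imwrite('pics/ra.png',np.vstack([cv2.imread('pics/r_top%s.png'%'a'),cv2.imread('pics/r_scene%s.png'%'a')]))"
```

```text
[0.5722 0.0943 0.0404] [-0.2  2.   7.9]
scene blue 41 ((0.6031014919281006, 0.10897953808307648), (0.022158438339829445, 0.07409991323947906), 25.7061767578125)
```

View pics/ra.png

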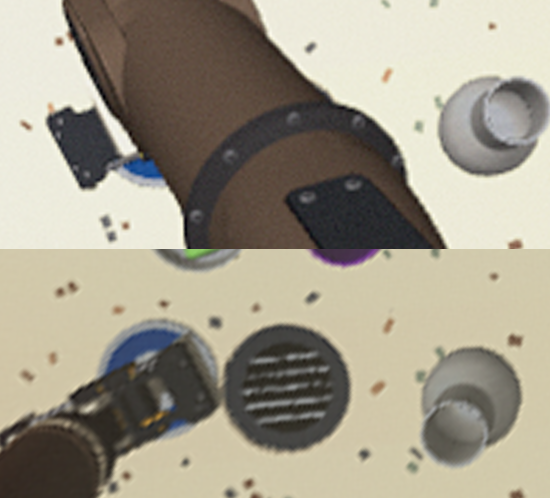

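The top view is blocked by the arm. In the scene view the cover has followed the fingers to y≈0.092, and its centre (158,377) is in line with the drain (287,387). I'll keep dragging with a little more press.

Emit:
step_arm(
  series=[
    [[0,0,-0.003,-0.002,0],[0,0,-0.006,-0.002,0],[0,-0.001,-0.009,-0.002,0],[0,-0.001,-0.012,-0.002,0],[0,-0.001,-0.015,-0.002,0],[0,-0.001,-0.018,-0.002,0],[0,-0.002,-0.021,-0.002,0],[0,-0.002,-0.024,-0.002,0],[0,-0.002,-0.027,-0.002,0],[0,-0.002,-0.03,-0.002,0],[0,-0.003,-0.033,-0.002,0],[0,-0.003,-0.036,-0.002,0],[0,-0.003,-0.039,-0.002,0],[0,-0.003,-0.042,-0.002,0],[0,-0.004,-0.045,-0.002,0],[0,-0.004,-0.048,-0.002,0],[0,-0.004,-0.051,-0.002,0],[0,-0.004,-0.054,-0.002,0],[0,-0.004,-0.055,-0.002,0]],
  ],
)

```text
clock: 5.13
position: [0.5703, 0.0393, 0.0403]
ee_rot: [-3.051, -0.734, -0.017]
force: [-0.5, 1.7, 12.9]
width: 0.007
```

```bash
python3 m.py b
```

```text
[0.5703 0.0393 0.0403] [-0.5  1.7 12.9]
top blue 42 ((0.5308746695518494, 0.03578541427850723), (0.020110178738832474, 0.05347323417663574), 8.304462432861328)
scene blue 44 ((0.6007237434387207, 0.05281667038798332), (0.02555825188755989, 0.07504712790250778), 25.320138931274414)
```

View pics/r_sceneb.png

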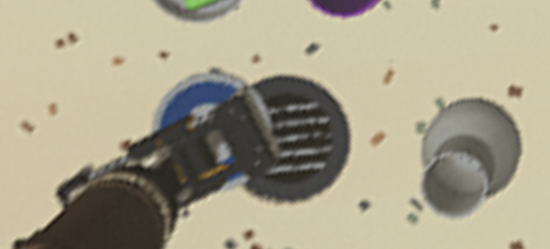

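Emit:
step_arm(
  series=[
    [[0,0,-0.003,-0.002,0],[0,-0.001,-0.006,-0.002,0],[0,-0.001,-0.009,-0.002,0],[0,-0.001,-0.012,-0.002,0],[0,-0.002,-0.015,-0.0025,0],[0,-0.002,-0.018,-0.0025,0],[0,-0.002,-0.021,-0.003,0],[0,-0.003,-0.024,-0.003,0],[0,-0.003,-0.027,-0.003,0],[0,-0.003,-0.03,-0.003,0],[0,-0.004,-0.033,-0.0035,0],[0,-0.004,-0.036,-0.0035,0],[0,-0.004,-0.039,-0.0035,0],[0,-0.005,-0.042,-0.004,0],[0,-0.005,-0.045,-0.004,0],[0,-0.005,-0.048,-0.004,0],[0,-0.006,-0.05,-0.004,0]],
  ],
)

```text
clock: 6.65
position: [0.5682, -0.0095, 0.0395]
ee_rot: [-3.051, -0.735, -0.03]
force: [1.3, 1.5, 20.1]
width: 0.004
```

```bash
python3 m.py c
```

```text
[ 0.5682 -0.0095  0.0395] [ 1.3  1.5 20.1]
top blue 47 ((0.5285660624504089, -0.017344212159514427), (0.01852533407509327, 0.06100745499134064), 11.327397346496582)
scene blue 48 ((0.5969652533531189, 0.0021792128682136536), (0.02829260379076004, 0.07606109231710434), 25.99227523803711)
```

View pics/r_scenec.png

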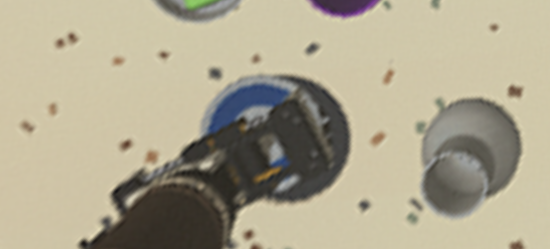

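Emit:
step_arm(
  series=[
    [[0,-0.001,-0.003,-0.002,0],[0,-0.003,-0.006,-0.002,0],[0,-0.004,-0.009,-0.002,0],[0,-0.005,-0.012,-0.002,0],[0,-0.006,-0.015,-0.0025,0],[0,-0.007,-0.018,-0.0025,0],[0,-0.008,-0.021,-0.003,0],[0,-0.008,-0.023,-0.003,0],[0,-0.008,-0.025,-0.0035,0],[0,-0.008,-0.025,-0.004,0]],
  ],
)

```text
clock: 7.58
position: [0.5596, -0.0362, 0.0353]
ee_rot: [-3.053, -0.733, -0.028]
force: [-2.1, -0.9, 10.8]
width: 0.006
```

```bash
python3 m.py d
```

```text
[ 0.5596 -0.0362  0.0353] [-2.1 -0.9 10.8]
top blue 41 ((0.5206719040870667, -0.040474943816661835), (0.015428805723786354, 0.05814199149608612), 18.003950119018555)
scene blue 55 ((0.5873469710350037, -0.020364820957183838), (0.03993682190775871, 0.07614344358444214), 24.14591407775879)
```

View pics/r_scened.png

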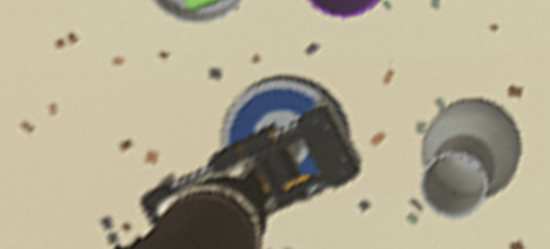

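TCP z fell to 0.0353, which puts the cover's top at about 0.021, so it looks seated. I'll lift, move towards the lota and open the fingers, then check.

Emit:
step_arm(
  series=[
    [[0,0,0,0.02,0],[0,0,0,0.06,0],[0,0,0,0.1,0],[0,0,0,0.14,0],[0,0,0,0.18,0],[0.0918,0,-0.02,0.2,0],[0.0918,0,-0.05,0.2,0],[0.0918,0,-0.08,0.2,0],[0.0918,0,-0.11,0.2,0],[0.0918,0,-0.14,0.2,0],[0.0918,0.003,-0.17,0.2,0],[0.0918,0.006,-0.192,0.2,0],[0.0918,0.006,-0.192,0.2,0],[0.0918,0.006,-0.192,0.2,0],[0.0918,0.006,-0.192,0.2,0]],
  ],
)

```text
clock: 8.93
position: [0.5657, -0.2268, 0.2351]
ee_rot: [-3.052, -0.734, -0.028]
force: [0.0, 1.1, 0.4]
width: 0.678
```

```bash
python3 m.py e; python3 - <<'E'
from h import *
im,d,p=snap('wrist','wriste')
a=cv2.imread('pics/r_tope.png');b=cv2.imread('pics/r_scenee.png')
cv2.imwrite('pics/re.png',np.vstack([a,b]))
E
```

```text
[ 0.5657 -0.2268  0.2351] [0.  1.1 0.4]
top blue 100 ((0.560082197189331, -0.028372131288051605), (0.09756668657064438, 0.09824839979410172), 96.08228302001953)
scene blue 81 ((0.5621200203895569, -0.03212619945406914), (0.09475227445363998, 0.09746246784925461), 134.3580780029297)
```

View pics/re.png

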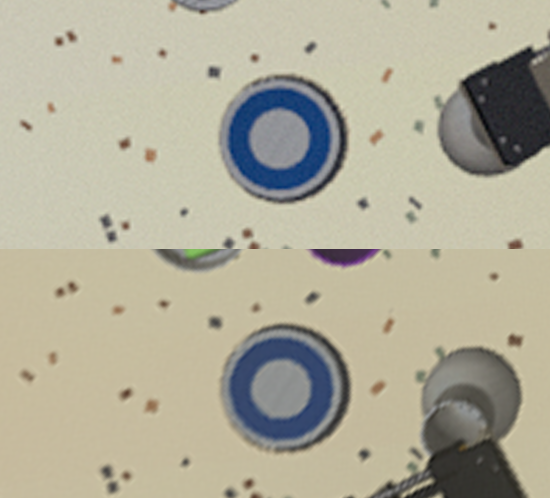

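View pics/wriste.png

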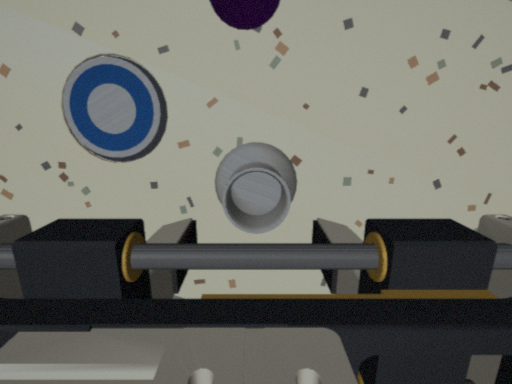

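```bash
python3 - <<'E'
from h import *
for n in ['tope','scenee','wriste']:
    z=np.load(f'pics/{n}.npz'); p=dict(intrinsics=z['K'],position=z['t'],attitude=z['a']); W=cloud(p,z['d'])
    c=np.array([.560,-.0295]); r=np.hypot(W[...,0]-c[0],W[...,1]-c[1])
    q=W[r<.055]; s=W[(r>.08)&(r<.11)&(W[...,2]>.01)&(W[...,2]<.035)]
    def fit(q): return np.linalg.lstsq(np.c_[q[:,:2]-c,np.ones(len(q))],q[:,2],rcond=None)[0]
    a,b=fit(q),fit(s); print(n,len(q),len(s),'cover',a.round(4),'slab',b.round(4),'diff',(a-b).round(4), 'sd',q[:,2].std().round(4))
    # lota rim
    m=(W[...,2]>.132)&(W[...,2]<.15)&(np.hypot(W[...,0]-.566,W[...,1]+.228)<.06)
    if m.sum()>20: print('  lota',cv2.minEnclosingCircle(W[m][:,:2].astype(np.float32)),m.sum())
E
```

```text
tope 1181 2214 cover [ 0.0005 -0.0003  0.0203] slab [-0.0001  0.0009  0.0212] diff [ 0.0006 -0.0012 -0.0009] sd 0.002
scenee 810 1543 cover [0.0049 0.0005 0.0217] slab [0.0005 0.001  0.0226] diff [ 0.0044 -0.0005 -0.0009] sd 0.0029
  lota ((0.5675089359283447, -0.22610241174697876), 0.03100123442709446) 77
wriste 6434 12335 cover [-0.0012 -0.0011  0.0214] slab [-0.0008 -0.0011  0.0222] diff [-0.0004  0.     -0.0008] sd 0.0008
  lota ((0.564175546169281, -0.2276068925857544), 0.03088964708149433) 1227
```

All three depth views put the cover's top 0.8–0.9 mm below the slab with negligible tilt, so it is seated. The lota's rim is at about (0.5655, -0.2275), directly under the TCP. I'll descend and grip the neck.

Emit:
step_arm(
  series=[
    [[0.0918,0,-0.001,0,0],[0.0918,0,-0.001,0,0],[0.0918,0,-0.001,-0.03,0],[0.0918,0,-0.001,-0.055,0],[0.0918,0,-0.001,-0.075,0],[0.0918,0,-0.001,-0.09,0],[0.0918,0,-0.001,-0.102,0],[0.0918,0,-0.001,-0.112,0],[0.0918,0,-0.001,-0.118,0],[0.0918,0,-0.001,-0.118,0],[0.0918,0,-0.001,-0.118,0]],
  ],
)

```text
clock: 10.0
position: [0.5662, -0.2273, 0.1178]
ee_rot: [-3.052, -0.737, -0.029]
force: [0.0, 0.5, 0.3]
width: 1.001
```

Emit:
step_arm(
  series=[
    [[0.04,0,0,0,0],[0.04,0,0,0,0],[0.04,0,0,0,0],[0.04,0,0,0,0],[0.04,0,0,0,0],[0.04,0,0,0,0],[0.04,0,0,0,0],[0.04,0,0,0,0]],
  ],
  squeeze=20,
)

```text
clock: 10.67
position: [0.5665, -0.2274, 0.1181]
ee_rot: [-3.052, -0.737, -0.03]
force: [0.7, -1.6, 2.7]
width: 0.667
```

Emit:
step_arm(
  series=[
    [[0.04,0,0,0,0],[0.04,0,0,0,0],[0.04,0,0,0,0]],
  ],
  squeeze=20,
)

```text
clock: 10.92
position: [0.5665, -0.2274, 0.1181]
ee_rot: [-3.052, -0.737, -0.03]
force: [0.8, -0.8, 1.3]
width: 0.666
```

Emit:
step_arm(
  series=[
    [[0.04,0,0,0.005,0],[0.04,0,0,0.01,0],[0.04,0,0,0.015,0],[0.04,0,0,0.02,0],[0.04,0,0,0.02,0]],
  ],
)

```text
clock: 11.33
position: [0.5671, -0.2276, 0.1394]
ee_rot: [-3.053, -0.737, -0.032]
force: [-0.0, 0.2, -2.3]
width: 0.669
```

```bash
python3 - <<'E'
from h import *
snap('wrist','wf'); snap('scene','sf'); print(observe()['force'],observe()['width'])
a=cv2.imread('pics/sf.png')[180:340,100:360]
cv2.imwrite('pics/f.png',np.vstack([cv2.imread('pics/wf.png')[:300],cv2.resize(a,(512,300))]))
E
```

```text
[ 0.05314225  0.44683978 -2.15895911] 0.6690091303170328
```

View pics/f.png

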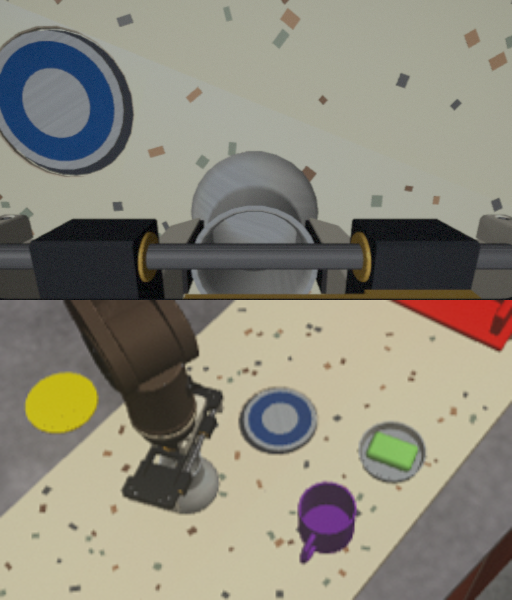

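The wrist view shows the lota held across its neck, and the force reading of about -2.3 N matches its weight. The seated cover is undisturbed. I'll carry the lota over the cover.

Emit:
step_arm(
  series=[
    [[0.04,0,0.006,0.01,0],[0.04,0,0.015,0.02,0],[0.04,-0.001,0.027,0.02,0],[0.04,-0.001,0.04,0.02,0],[0.04,-0.002,0.053,0.02,0],[0.04,-0.002,0.066,0.02,0],[0.04,-0.002,0.079,0.02,0],[0.04,-0.003,0.092,0.02,0],[0.04,-0.003,0.105,0.02,0],[0.04,-0.003,0.118,0.02,0],[0.04,-0.004,0.131,0.02,0],[0.04,-0.004,0.144,0.02,0],[0.04,-0.005,0.157,0.02,0],[0.04,-0.005,0.17,0.02,0],[0.04,-0.006,0.182,0.02,0],[0.04,-0.006,0.191,0.02,0],[0.04,-0.006,0.196,0.02,0],[0.04,-0.006,0.198,0.02,0],[0.04,-0.006,0.198,0.02,0],[0.04,-0.006,0.198,0.02,0]],
  ],
)

```text
clock: 13.1
position: [0.5607, -0.0302, 0.1584]
ee_rot: [-3.053, -0.736, -0.03]
force: [-0.7, -0.2, -2.3]
width: 0.668
```

```bash
python3 - <<'E'
from h import *
snap('wrist','wg'); im,d,p=snap('scene','sg'); print(observe()['force'],observe()['position'],observe()['ee_rot'])
a=cv2.imread('pics/sg.png')[180:340,100:360]
cv2.imwrite('pics/g.png',np.vstack([cv2.imread('pics/wg.png')[:300],cv2.resize(a,(512,300))]))
E
```

```text
[ 0.11806235 -0.47167912 -3.03921166] [ 0.56066972 -0.03043278  0.15839409] [-3.05339503 -0.73475814 -0.03049491]
```

View pics/g.png

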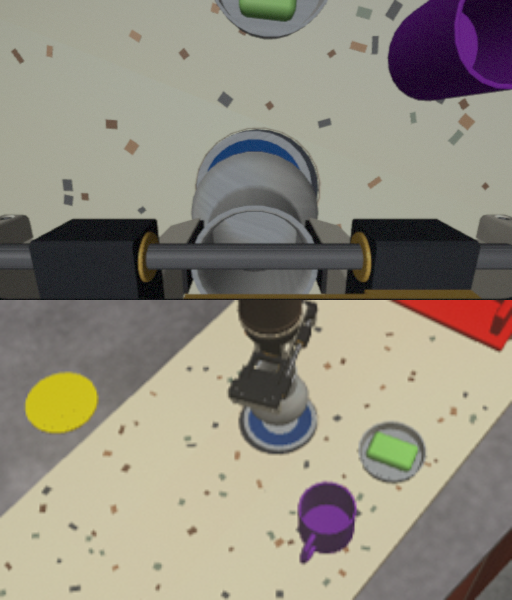

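The lota is centred over the cover: the ring shows symmetrically behind the belly in the wrist view. I'll lower it slowly, with contact expected at a shift of about -41 mm.

Emit:
step_arm(
  series=[
    [[0.04,0,0,-0.01,0],[0.04,0,0,-0.02,0],[0.04,0,0,-0.028,0],[0.04,0,0,-0.033,0],[0.04,0,0,-0.036,0],[0.04,0,0,-0.038,0],[0.04,0,0,-0.039,0],[0.04,0,0,-0.04,0],[0.04,0,0,-0.04,0]],
  ],
)

```text
clock: 13.95
position: [0.5608, -0.0304, 0.1185]
ee_rot: [-3.053, -0.735, -0.031]
force: [0.1, 0.1, -2.9]
width: 0.664
```

Emit:
step_arm(
  series=[
    [[0.04,0,0,-0.0005,0],[0.04,0,0,-0.001,0],[0.04,0,0,-0.0015,0],[0.04,0,0,-0.0015,0]],
  ],
)

```text
clock: 14.28
position: [0.561, -0.0304, 0.1172]
ee_rot: [-3.054, -0.735, -0.032]
force: [-0.2, -0.8, -1.7]
width: 0.667
```

Emit:
step_arm(
  series=[
    [[0.04,0,0,-0.0005,0],[0.04,0,0,-0.001,0],[0.04,0,0,-0.001,0]],
  ],
)

```text
clock: 14.53
position: [0.5615, -0.0303, 0.1171]
ee_rot: [-3.054, -0.735, -0.034]
force: [-1.7, -0.2, 7.2]
width: 0.672
```

The lota is in contact with the cover. I'll open the fingers and rise.

Emit:
step_arm(
  series=[
    [[0.063,0,0,0,0],[0.066,0,0,0,0],[0.07,0,0,0,0],[0.08,0,0,0,0],[0.0918,0,0,0,0],[0.0918,0,0,0,0],[0.0918,0,0,0,0],[0.0918,0,0,0,0]],
  ],
)

```text
clock: 15.2
position: [0.5616, -0.0303, 0.117]
ee_rot: [-3.054, -0.735, -0.034]
force: [0.0, -0.1, -0.4]
width: 0.992
```

Emit:
step_arm(
  series=[
    [[0.0918,0,0,0.01,0],[0.0918,0,0,0.03,0],[0.0918,0,0,0.06,0],[0.0918,0,0,0.1,0],[0.0918,0,0,0.13,0],[0.0918,0,-0.03,0.15,0],[0.0918,0,-0.07,0.15,0],[0.0918,0,-0.11,0.15,0],[0.0918,0,-0.15,0.15,0],[0.0918,0,-0.19,0.15,0],[0.0918,0,-0.23,0.15,0],[0.0918,0,-0.25,0.15,0],[0.0918,0,-0.25,0.15,0],[0.0918,0,-0.25,0.15,0]],
  ],
)

```text
clock: 16.37
position: [0.5611, -0.2816, 0.2674]
ee_rot: [-3.055, -0.731, -0.034]
force: [0.4, 0.7, 0.5]
width: 0.998
```

```bash
python3 m.py h; python3 - <<'E'
from h import *
a=cv2.imread('pics/r_toph.png');b=cv2.imread('pics/r_sceneh.png')
cv2.imwrite('pics/rh.png',np.vstack([a,b])); print(observe()['force'])
for n in ['toph','sceneh','top1','scene1']:
    z=np.load(f'pics/{n}.npz'); p=dict(intrinsics=z['K'],position=z['t'],attitude=z['a']); W=cloud(p,z['d'])
    r=np.hypot(W[...,0]-.561,W[...,1]+.03)
    if n[-1]=='h':
        m=(W[...,2]>.132)&(W[...,2]<.15)&(r<.06); print(n,'lip',cv2.minEnclosingCircle(W[m][:,:2].astype(np.float32)),np.median(W[m][:,2]))
        m=(W[...,2]>.05)&(W[...,2]<.075)&(r<.06); print(n,'belly',cv2.minEnclosingCircle(W[m][:,:2].astype(np.float32)))
    for nm,c,rr in (('mug',(.753,-.12),.09),('soap',(.738,.044),.08),('patla',(.581,.384),.2)):
        m=(np.hypot(W[...,0]-c[0],W[...,1]-c[1])<rr)&(W[...,2]>.04); print(n,nm,W[m].mean(0).round(4))
E
```

```text
[ 0.5611 -0.2816  0.2674] [0.4 0.7 0.5]
top blue 94 ((0.5757216811180115, -0.040500760078430176), (0.10725955665111542, 0.13351261615753174), 52.387306213378906)
scene blue 77 ((0.5505618453025818, -0.02322366274893284), (0.10290126502513885, 0.1180867850780487), 53.2713737487793)
[-0.52789755  0.219803    0.3004578 ]
toph lip ((0.5621728301048279, -0.03140631318092346), 0.030751196667551994) 0.1387770756447826
toph belly ((0.5620093941688538, -0.031154237687587738), 0.04793873056769371)
toph mug [ 0.7554 -0.1238  0.0819]
toph soap [0.7394 0.0445 0.0459]
toph patla [0.5898 0.3871 0.0768]
sceneh lip ((0.5588148832321167, -0.030666552484035492), 0.03186085820198059) 0.1393665657727573
sceneh belly ((0.559813380241394, -0.03197328373789787), 0.048556093126535416)
sceneh mug [ 0.7524 -0.1251  0.0832]
sceneh soap [0.7373 0.0429 0.047 ]
sceneh patla [0.5792 0.3777 0.067 ]
top1 mug [ 0.7553 -0.1237  0.082 ]
top1 soap [0.74   0.0447 0.0459]
top1 patla [0.5894 0.3869 0.0766]
scene1 mug [ 0.7527 -0.1256  0.0834]
scene1 soap [0.7368 0.0434 0.0469]
scene1 patla [0.579  0.378  0.0668]
```

View pics/rh.png

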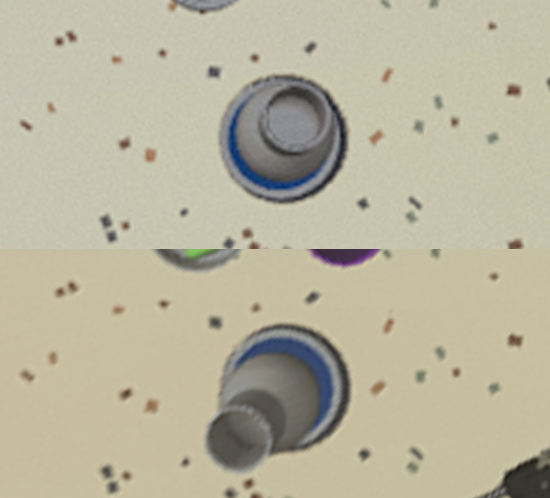

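The lota stands upright: its lip and belly centres agree to within about 1.5 mm, and it sits within about 3 mm of the cover's centre. The cover is still seated, nothing else moved, and the arm is clear. I'll hand it in.

```bash
python3 -c "
from cell import arm
print(arm.sign_off())"
```

```text
the job is handed in; nothing more can be done
None
```

The drain is closed and the lota is standing on the middle of the cover. I handed the job in at about 16.5 s; no verdict is reported.

I dragged the smaller blue-ringed disc into the seat with shut fingertips, pressing with about 8–20 N. That is at times above the 8–15 N suggested. I then gripped the lota by its neck, set it down gently, released it and moved the arm clear.

**Cover:** Before the lota went on, all three cameras' depth put its top 0.8–0.9 mm below the slab. Tilt was about zero in the top and wrist views; the noisier scene view gave about 0.004 rad. Its centre was about 3–5 mm from the seat's, towards the side it came from, which is within the 5 mm play.

**Lota:** It is upright and about 3 mm or less from the cover's centre, with the fingers clear of it.

**Mug, soap dish and stool:** They measure within 1 mm of where they started.

**Disagreements:** The top and scene cameras differ by 2–4 mm on absolute positions. The ring fit with the lota on the cover is skewed because the lota hides part of the ring, so I checked the cover by eye there and it looked unchanged. The gripper read about 61 mm across the 58 mm neck, but the hold was firm.

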